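# Tuck the tea box's flap under its lip

## Robot

A 6-joint arm with a two-finger parallel gripper is mounted at the origin on the work surface; the furniture and walls round the work are solid. World frame = base frame: x ahead of the robot, y to its left, z up, the work surface at z = 0. Lengths are in m, angles in degrees, forces in N, time in s.
With the tool pointing down it reaches from about 0.425 to 1.125 m from the base axis. Payload 14.9 kg.
Tool frame: the origin (TCP) lies at the very end of the fingers, on their centre line; the grasp point (between the pads) lies 19 mm behind it; z points along the fingers, y is the line along which they close (so a half turn about z gives the same grasp; the last joint's range is limited). The gripper opens to 91 mm and grips with 3 to 60 N. Pads are 32 mm wide; open, the fingers measure 118 mm over their backs; the gripper's body (76 mm by 178 mm) begins 60 mm behind the grasp point.
Start: joints at [64.555, 21.709, 99.362, -0, 58.929, -1.908], TCP at [0.28, 0.642, 0.214] pointing down, gripper open.
Joint ranges: [-158.91, 158.91], [-42.39, 125.64], [0.06, 152.35], [-60.88, 240.88], [17.5, 164.5], [-176.32, 176.32]. Speed limits (degrees/s): [108.29, 108.29, 136.94, 180, 180, 180].

## Interface

Orientations are given as a 3x3 rotation matrix whose columns are the frame's x, y, z axes.
In Python, from rig import read_state, snapshot, camera_info, hand_in gives the robot as it stands.
- The arm moves only by the shell command python3 -m jog 'ROWS' [FORCE]. ROWS is JSON, a list of rows, each a list of 3 entries, a list of its own where there are three numbers: the shift along the world's x, y, z in mm, then the turn, a rotation vector about the world's x, y, z in degrees, then the opening, from -1 (shut) to 1 (fully open), so that 0 is half open. In form: [[[tx, ty, tz], [rx, ry, rz], claw], ...]. A call has 1 to 20 rows; each row shifts and turns the commanded pose from where the row before left it; what a row does not reach is not made up. A row lasts 1/10 s, in which the tool goes at most 50 mm and 8.59 degrees, less where a joint would pass 70% of its speed; a pose out of reach is approached as far as the arm can. A call with a gripper value outside its range is refused whole. The fingers move at their own pace and stop on an object; FORCE is the grip in N (left out, the last holds). Time passes only in rows, so rows that do not move let the fingers close. It gives the time, the measured TCP pose, the force, the opening and the grip force at its end, in the units of the state.
- read_state(): the state, without advancing time (a new reading comes with each control period).
- snapshot(name): name is "side" or "top" or "wrist"; returns the picture (480x640x3 uint8, red, green, blue); there is no depth.
- camera_info(name): a dict with "camera_matrix" (3x3 intrinsics, pixels), "extrinsics" (4x4, takes a point from camera to world coordinates). Camera axes: x right, y down, z forward; pixel columns grow to the right and rows downward; lengths in m; the calibration is good to about 2 mm. A picture is of the moment at which its call begins: read the wrist's pose just before it. camera_info takes no time and is no camera call; for the wrist camera it gives the pose at the moment of the call.
- hand_in(): hands the job in; it is judged then, once.
The state is a dict: "clock": time; "joint_positions": joint angles; "qd": joint speeds; "joint_torque": joint torques, N m; "tcp_pos": TCP position; "tool_rot": TCP orientation; "wrist_force": force on the tool from outside, world axes, zero at the start; "torque": the same for the moment, N m; "grip_width": finger opening in m; "grasp_force": force on a finger pad.
Only numpy, scipy, OpenCV 4.12 (cv2) and the standard library are available. Lean on these libraries where they do the work, as an engineer would, in place of code of your own. Each camera call takes 0.05 s, during which the arm holds its last target. There are 200 camera calls.

## Task

Close the tea box: with the fingertips, fold its springy orange flap down over the tea sachets and, keeping it down, push it along so that its free edge slips fully home beneath the steel lip and the flap stays shut when you let go. Only press and push on the flap's orange outer face and its ridge: do not pinch the flap or touch its white inside, do not lift the box or shove it across the worktop, and leave the mug, lemon and teaspoon where they are.

Things in the scene. Friction and masses are not known exactly. Their poses are not given: they have to be found in the camera images.
- tea_box: Loose pale wooden box of tea sachets, about 1 kg, 148 mm (its x) by 108 mm (its y), walls 58.5 mm high. Origin: centre of its underside; z up; its -x side is the front, with the steel lip. The flap's hinge line runs along y at the back, at x = +52 mm, z = 62 mm (runner at 0; it moves with the runner). The box slides on the worktop if pushed with more than about 5 N.
- flap (a joint): Flap's angle (rad): 0 = folded flat (a stop), pi/2 = upright; starts at 0.85 to 1.35, leaning towards the lip. Light spring: about 1 N at the ridge folds it flat and holds it; let go, it springs up to about 0.7 rad unless its edge is beneath the lip, where it rests at about 0.04. The outer face is on the box's +x side while it stands, on top (z = 64 mm above the worktop) when folded.
- runner (a joint): Slide of hinge and flap together towards the lip, along the box's -x (m): 0 at the start, 0.018 at the end stop, the edge then fully home. About 3 N of friction; stays where left. At 0 the edge just clears the lip as the flap folds; if the runner is moved before the flap is down, the edge comes to lie on top of the lip.
- flap_ridge (a point): Point on the flap's outer face at the hinge-side foot of its ridge, mid-width, 74 mm from the hinge line. The ridge is an orange bar, 60 mm long across the flap, 6 mm wide, 8 mm high; a fingertip on its hinge side can press the flap down and push it towards the lip. x points along the flap from free edge to hinge, z out of the outer face.
- flap_edge (a point): Middle of the flap's free edge, at half its thickness, 103 mm from the hinge line. The flap is an orange plate 94 mm wide and 4 mm thick.
- lip_edge (a point): Middle of the inner edge of the lip's flat underside: box x = -60.5 mm, z = 68 mm. The lip is a steel strip along the box's front, as wide as the box, top at z = 72 mm, underside 4 mm above the folded flap; its flared mouth reaches 6 mm further towards the hinge, rising to z = 76 mm. Fully home, the flap's edge lies 8.5 mm past this point, towards the front.
- flap_inside: White panel on the inner face of the flap, 76 by 74 mm, set in from the flap's edges; not to be touched. Origin on the hinge line, axes as the flap's.
- mug: White mug with a blue pattern, 82 x 114 x 91 mm, upright beside the box; origin at the centre of its underside. Leave alone.
- lemon: Yellow lemon, 71 x 53 x 51 mm, lying beside the box; origin at its underside. Leave alone.
- teaspoon: Steel teaspoon, 132 x 26 x 9 mm, lying in front of the box; origin at its underside. Leave alone.

How it is judged:
By the outcome, as a careful person would: the job done as asked, in the order asked, and still so for the second after the job is handed in, with the robot touching nothing.
It also fails if it takes over 42 s, if anything falls off the work surface, if the arm or the gripper's body presses on something with over 40 N, if the wrist force passes 120 N, or if a joint passes its speed limit or range.

## Working session

There is one attempt and no reset: what is moved stays moved. The work goes in short steps, Python scripts to look and compute and a shell command to move; the robot and the scene stay as the last step left them, time stands still between calls to the robot, and variables do not carry over. Pictures are saved under pics/ and viewed, at most 10 in all, crops included, and the job is handed in when it is done.

```bash
mkdir -p pics; python3 - <<'E'
from rig import *
import cv2,numpy as np
np.set_printoptions(precision=4,suppress=True)
for n in("top","side"):
    cv2.imwrite(f"pics/{n}0.png",snapshot(n)[:,:,::-1]); c=camera_info(n);print(n,c["camera_matrix"],c["extrinsics"])
s=read_state();print(s["clock"],s["tcp_pos"],s["tool_rot"],s["grip_width"])
E
```

```text
top [[447.8147   0.     322.8579]
 [  0.     447.8147 244.0758]
 [  0.       0.       1.    ]] [[-0.0167 -0.983   0.1828  0.3537]
 [-0.9999  0.0169 -0.0006  0.0239]
 [-0.0025 -0.1828 -0.9832  1.0269]
 [ 0.      0.      0.      1.    ]]
side [[515.247    0.     321.2171]
 [  0.     515.247  241.7855]
 [  0.       0.       1.    ]] [[ 0.8338 -0.2273  0.5032  0.0429]
 [-0.5521 -0.3411  0.7608 -0.7158]
 [-0.0013 -0.9121 -0.4099  0.4868]
 [ 0.      0.      0.      1.    ]]
0.1 [0.2794 0.6414 0.2133] [[-0.9168  0.3993 -0.0004]
 [ 0.3993  0.9168 -0.0009]
 [ 0.     -0.001  -1.    ]] 0.0912946127798558
```

View pics/top0.png

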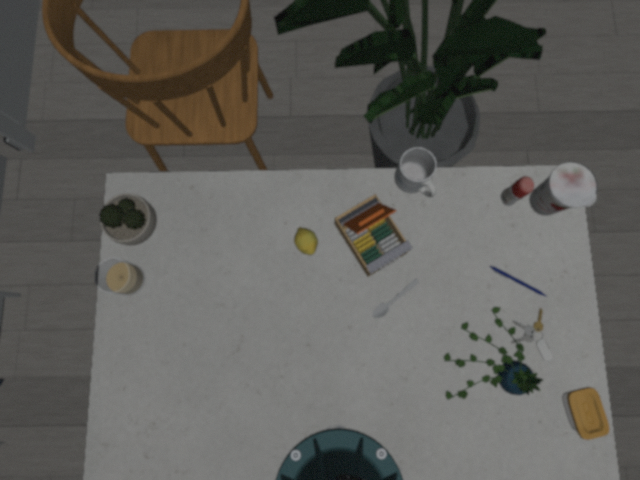

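View pics/side0.png

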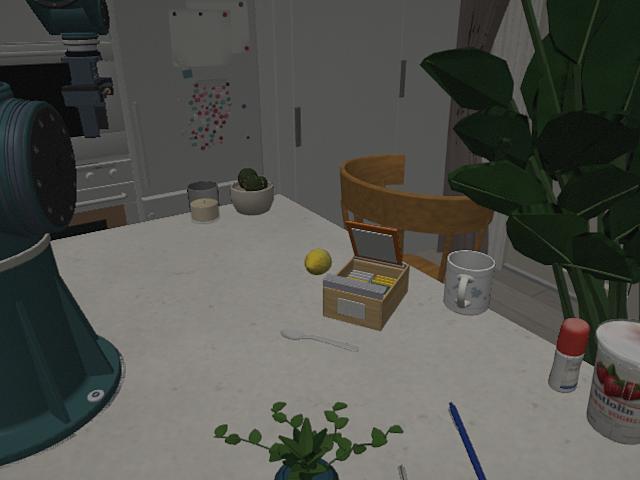

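The top view shows the box at about (372,236), with its lip towards the robot at about (388,255). The mug is at (416,170), the lemon at (306,240) and the spoon at (395,298). The side view shows the flap standing at (376,243). I'll zoom in next.

```bash
python3 - <<'E'
import cv2,numpy as np
a=cv2.imread("pics/top0.png")[185:285,320:420]; b=cv2.imread("pics/side0.png")[215:335,310:420]
a=cv2.resize(a,(400,400),interpolation=cv2.INTER_CUBIC); b=cv2.resize(b,(400,436),interpolation=cv2.INTER_CUBIC)[:400]
im=np.hstack([a,b]); cv2.imwrite("pics/z0.png",cv2.convertScaleAbs(im,alpha=1.5))
E
```

```text
(no output)
```

View pics/z0.png

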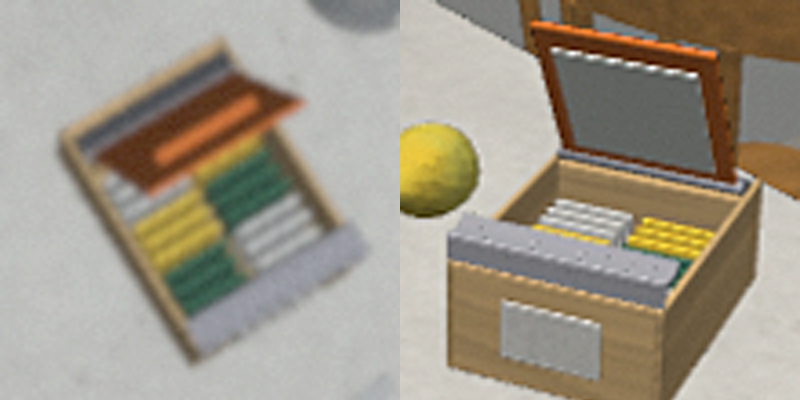

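```bash
cat >h.py <<'E'
import numpy as np
from rig import camera_info
np.set_printoptions(precision=4,suppress=True)
def ray(n,u,v):
    c=camera_info(n);E=c["extrinsics"];d=E[:3,:3]@np.linalg.solve(c["camera_matrix"],[u,v,1.]);return E[:3,3],d
def plane(n,u,v,z):
    o,d=ray(n,u,v);return o+d*(z-o[2])/d[2]
def tri(a,b):
    o1,d1=ray("top",*a);o2,d2=ray("side",*b)
    t=np.linalg.lstsq(np.c_[d1,-d2],o2-o1,rcond=None)[0];p,q=o1+t[0]*d1,o2+t[1]*d2;return (p+q)/2,np.linalg.norm(p-q)
T=lambda x,y:(320+x/4,185+y/4)
S=lambda x,y:(310+(x-400)*.275,215+y*.2752)
E
python3 - <<'E'
from h import *
print("flapL",tri(T(150,192),S(533,24)));print("flapR",tri(T(303,101),S(718,54)))
BL=plane("top",*T(63,133),.0585);BR=plane("top",*T(224,42),.0585);print("BL",BL,"BR",BR,np.linalg.norm(BL-BR))
print("side: BR",plane("side",*S(762,183),.0585),"FRwall",plane("side",*S(664,308),.0585),"FL bot",plane("side",*S(448,366),0),"FR bot",plane("side",*S(663,398),0))
print("lipR top",plane("top",*T(368,247),.074),"FLtop",plane("top",*T(192,340),.0585))
# lip front top edge side
print("lip tri R",tri(T(370,250),S(667,303)))
E
```

```text
flapL (array([ 0.5381, -0.0464,  0.1515]), np.float64(0.0007700319801188853))
flapR (array([ 0.5841, -0.1254,  0.1525]), np.float64(0.0027036274968215935))
BL [ 0.5916 -0.0063  0.0585] BR [ 0.6425 -0.0978  0.0585] 0.10467690173800397
side: BR [ 0.6455 -0.0991  0.0585] FRwall [ 0.5249 -0.1672  0.0585] FL bot [ 0.4694 -0.0769 -0.    ] FR bot [ 0.5376 -0.1555  0.    ]
lipR top [ 0.5216 -0.1692  0.074 ] FLtop [ 0.4747 -0.0739  0.0585]
lip tri R (array([ 0.5218, -0.1722,  0.0645]), np.float64(0.00038090102525174287))
```

```bash
python3 -m jog '[[[16,-35,0],[0,0,-6.3],-1],[[16,-35,0],[0,0,-6.3],-1],[[16,-35,0],[0,0,-6.3],-1],[[16,-35,0],[0,0,-6.3],-1],[[16,-35,0],[0,0,-6.3],-1],[[16,-35,0],[0,0,-6.3],-1],[[16,-35,0],[0,0,-6.3],-1],[[16,-35,0],[0,0,-6.3],-1],[[16,-35,0],[0,0,-6.3],-1],[[16,-35,0],[0,0,-6.3],-1],[[16,-35,0],[0,0,-6.3],-1],[[16,-35,0],[0,0,-6.3],-1],[[16,-35,0],[0,0,-6.3],-1],[[16,-35,0],[0,0,-6.3],-1],[[16,-35,0],[0,0,-6.3],-1],[[16,-35,0],[0,0,-6.3],-1],[[16,-35,0],[0,0,-6.3],-1],[[16,-35,0],[0,0,-6.3],-1],[[20,-35,0],[0,0,-6.3],-1],[[16,-35,0],[0,0,-6.5],-1]]' 10
python3 -m jog '[[[0,0,0],[0,0,0],-1],[[0,0,0],[0,0,0],-1]]'
python3 - <<'E'
from rig import *
import cv2,numpy as np
s=read_state();print(s["clock"],s["tcp_pos"],s["tool_rot"],s["wrist_force"],s["grip_width"])
a=snapshot("side")[130:330,290:490,::-1];b=snapshot("wrist")[:,:,::-1]
im=np.hstack([cv2.resize(a,(400,400),interpolation=cv2.INTER_CUBIC),cv2.resize(b,(400,300))[:, :] if 0 else cv2.copyMakeBorder(cv2.resize(b,(400,300)),0,100,0,0,0)])
cv2.imwrite("pics/a1.png",cv2.convertScaleAbs(im,alpha=1.5))
E
```

```text
clock: 2.1
tcp_pos: [0.6041, -0.0599, 0.2138]
tool_rot: [[0.866, 0.5, -0.0], [0.5, -0.866, 0.0], [-0.0, -0.0, -1.0]]
wrist_force: [0.7, 1.3, 0.2]
grip_width: 0.0008
grasp_force: 0.0
clock: 2.3
tcp_pos: [0.6033, -0.0588, 0.2134]
tool_rot: [[0.864, 0.503, -0.001], [0.503, -0.864, 0.0], [-0.001, -0.001, -1.0]]
wrist_force: [0.0, -0.7, -0.6]
grip_width: 0.0004
grasp_force: 0.0
2.3 [ 0.60332864 -0.05877682  0.21343522] [[ 8.64044627e-01  5.03414478e-01 -8.63444812e-04]
 [ 5.03414834e-01 -8.64044816e-01  2.46153277e-04]
 [-6.22137890e-04 -6.47358343e-04 -9.99999597e-01]] [ 0.02982967 -0.7128503  -0.63833042] 0.00044209038409217356
```

View pics/a1.png

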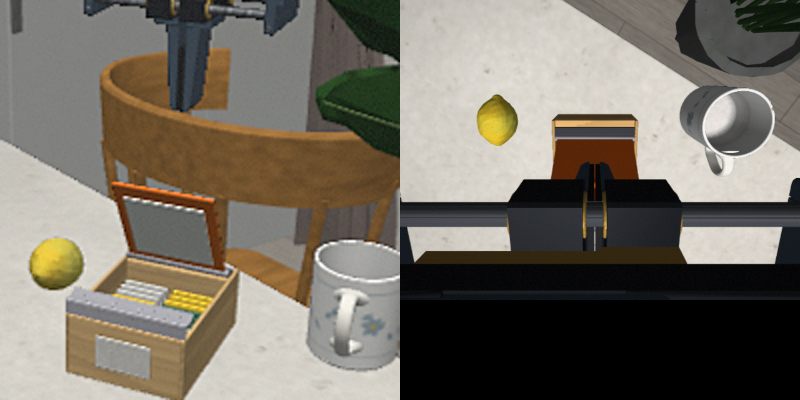

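The wrist view shows the box square to the fingers, its back edge near row 120 of 300 and centred on the finger gap. The flap is still upright. I'll refine the box pose from this view.

```bash
python3 - <<'E'
from h import *
from rig import snapshot
import cv2
im=snapshot("wrist");cv2.imwrite("pics/w2.png",cv2.convertScaleAbs(cv2.resize(im[170:300,220:400,::-1],(792,572),interpolation=cv2.INTER_CUBIC),alpha=1.6))
print(camera_info("wrist")["extrinsics"])
E
```

```text
[[ 0.5051 -0.8333 -0.2245  0.6676]
 [-0.863  -0.4876 -0.1319 -0.0213]
 [ 0.0004  0.2604 -0.9655  0.3841]
 [ 0.      0.      0.      1.    ]]
```

View pics/w2.png

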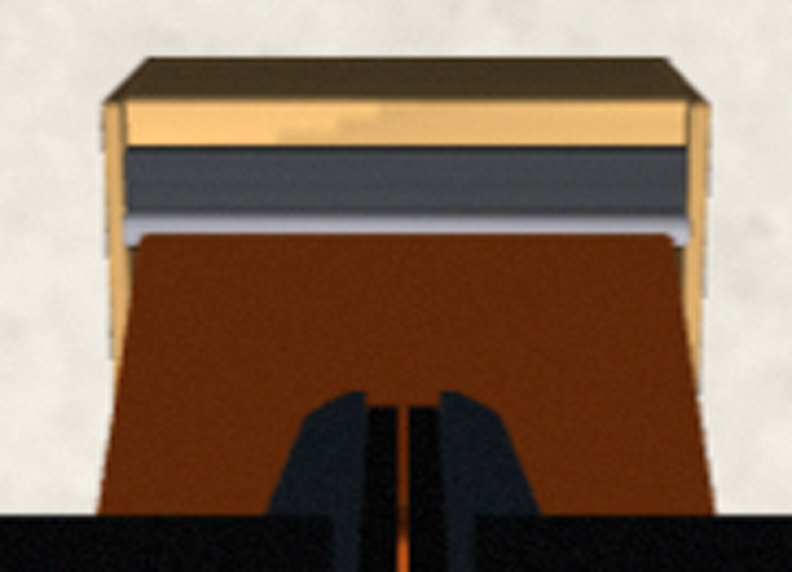

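The back wall's top corners are at (104,101) and (708,101) in the crop. Its bottom corners are at (150,58) and (668,58).

```bash
python3 - <<'E'
from h import *
W=lambda x,y:(220+x/4.4-.4,170+y/4.4-.4)
P=[plane("wrist",*W(*p),z) for p,z in(((104,101),.0585),((708,101),.0585),((150,58),0),((668,58),0))]
for i in(0,2):
    a,b=P[i],P[i+1];d=a-b;yaw=np.degrees(np.arctan2(-d[0],d[1]));x=np.array([np.cos(np.radians(yaw)),np.sin(np.radians(yaw))])
    c=((a+b)/2)[:2]-.074*x;print(a,b,np.linalg.norm(d),yaw,"centre",c)
    t=np.array([.6033,-.0588])-c;print("tcp in box",t@x,t@[-x[1],x[0]])
E
```

```text
[ 0.5956 -0.0026  0.0585] [ 0.6493 -0.0944  0.0585] 0.10633965404578882 30.33688586862096 centre [ 0.5586 -0.0859]
tcp in box 0.05225210675445377 0.000816975478760736
[ 0.5954 -0.0033  0.    ] [ 0.6494 -0.0956  0.    ] 0.10693608410352186 30.337407613009503 centre [ 0.5585 -0.0868]
tcp in box 0.052776127371219214 0.0015618818310462158
```

```bash
python3 -m jog '[[[0,0,-24],[0,0,0.2],-1],[[0,0,-24],[0,0,0],-1],[[0,0,-24],[0,0,0],-1],[[0,0,-23],[0,0,0],-1],[[-5,-3,0],[0,0,0],-1],[[-5,-3,0],[0,0,0],-1],[[-4.4,-2.5,-3.6],[0,0,0],-1],[[-4.3,-2.5,-3.7],[0,0,0],-1],[[-4.3,-2.5,-3.7],[0,0,0],-1],[[-3,-1.7,-4.2],[0,0,0],-1],[[-3,-1.7,-4.2],[0,0,0],-1],[[-3,-1.7,-4.2],[0,0,0],-1],[[0,0,0],[0,0,0],-1]]'
python3 - <<'E'
from rig import *
import cv2,numpy as np
a=snapshot("side")[160:330,300:470,::-1];b=snapshot("wrist")[150:350,210:410,::-1]
im=np.hstack([cv2.resize(a,(400,400),interpolation=cv2.INTER_CUBIC),cv2.resize(b,(400,400))])
cv2.imwrite("pics/a2.png",cv2.convertScaleAbs(im,alpha=1.5))
E
```

```text
clock: 3.75
tcp_pos: [0.5709, -0.0769, 0.0946]
tool_rot: [[0.862, 0.507, -0.001], [0.507, -0.862, 0.0], [-0.001, -0.001, -1.0]]
wrist_force: [0.2, -0.1, -0.1]
grip_width: 0.0007
grasp_force: 0.1
```

View pics/a2.png

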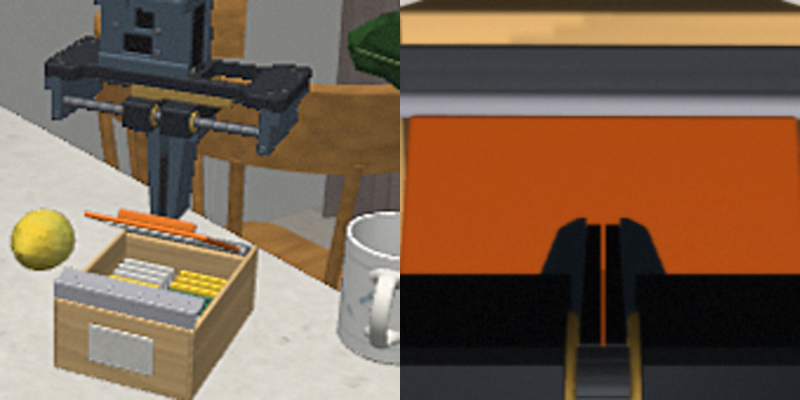

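The flap is folding to about 30°, with the fingertip on the outer face on the hinge side of the ridge. I'll keep folding.

```bash
python3 -m jog '[[[-3,-1.7,-7.3],[0,0,0],-1],[[-2.8,-1.7,-7.3],[0,0,0],-1],[[-1,-0.6,-5],[0,0,0],-1],[[-1,-0.6,-5],[0,0,0],-1],[[0,0,-3],[0,0,0],-1],[[0,0,0],[0,0,0],-1]]'
python3 -m jog '[[[0,0,-1.5],[0,0,0],-1],[[0,0,-1],[0,0,0],-1],[[0,0,0],[0,0,0],-1]]'
```

```text
clock: 4.45
tcp_pos: [0.5634, -0.0814, 0.0672]
tool_rot: [[0.862, 0.507, -0.001], [0.507, -0.862, 0.0], [-0.001, -0.001, -1.0]]
wrist_force: [-0.4, -0.5, 0.1]
grip_width: 0.0007
grasp_force: 0.4
clock: 4.75
tcp_pos: [0.5637, -0.0814, 0.0652]
tool_rot: [[0.862, 0.507, -0.0], [0.507, -0.862, 0.0], [-0.0, -0.0, -1.0]]
wrist_force: [0.1, -0.4, 0.8]
grip_width: 0.0006
grasp_force: 0.4
```

```bash
python3 -m jog '[[[0,0,-1],[0,0,0],-1],[[0,0,0],[0,0,0],-1],[[0,0,0],[0,0,0],-1]]'
python3 -m jog '[[[0,0,-0.5],[0,0,0],-1],[[0,0,0],[0,0,0],-1],[[0,0,0],[0,0,0],-1]]'
```

```text
clock: 5.05
tcp_pos: [0.5638, -0.0814, 0.0643]
tool_rot: [[0.862, 0.507, 0.0], [0.507, -0.862, 0.0], [0.0, 0.0, -1.0]]
wrist_force: [-1.3, -0.2, 1.7]
grip_width: 0.0004
grasp_force: 0.7
clock: 5.35
tcp_pos: [0.5638, -0.0814, 0.0641]
tool_rot: [[0.862, 0.507, 0.0], [0.507, -0.862, -0.0], [0.0, 0.0, -1.0]]
wrist_force: [-2.8, -0.2, 8.7]
grip_width: 0.0003
grasp_force: 4.2
```

```bash
python3 -m jog '[[[0,0,0.3],[0,0,0],-1],[[-1.7,-1,0],[0,0,0],-1],[[-1.7,-1,0],[0,0,0],-1],[[-1.7,-1,0],[0,0,0],-1],[[-1.7,-1,0],[0,0,0],-1],[[0,0,0],[0,0,0],-1]]'
python3 -m jog '[[[-1.7,-1,0],[0,0,0],-1],[[-0.9,-0.5,0],[0,0,0],-1],[[0,0,0],[0,0,0],-1]]'
python3 -m jog '[[[-0.9,-0.5,0],[0,0,0],-1],[[-0.9,-0.5,0],[0,0,0],-1],[[0,0,0],[0,0,0],-1]]'
```

```text
clock: 5.95
tcp_pos: [0.557, -0.0856, 0.0642]
tool_rot: [[0.862, 0.507, 0.0], [0.507, -0.862, -0.0], [0.0, 0.0, -1.0]]
wrist_force: [0.9, 0.3, 4.4]
grip_width: 0.0006
grasp_force: 2.3
clock: 6.25
tcp_pos: [0.5544, -0.0871, 0.0642]
tool_rot: [[0.862, 0.507, 0.0], [0.507, -0.862, -0.0], [0.0, 0.0, -1.0]]
wrist_force: [2.1, -0.4, 5.2]
grip_width: 0.0002
grasp_force: 2.6
clock: 6.55
tcp_pos: [0.5527, -0.0881, 0.0641]
tool_rot: [[0.862, 0.507, 0.0], [0.507, -0.862, -0.0], [0.0, 0.0, -1.0]]
wrist_force: [2.5, -1.0, 5.6]
grip_width: 0.0006
grasp_force: 2.7
```

```bash
python3 -m jog '[[[-0.9,-0.5,0.1],[0,0,0],-1],[[-0.9,-0.5,0],[0,0,0],-1],[[-0.9,-0.5,0],[0,0,0],-1],[[0,0,0],[0,0,0],-1]]'
python3 -m jog '[[[-0.9,-0.5,0],[0,0,0],-1],[[-0.9,-0.5,0],[0,0,0],-1],[[-0.9,-0.5,0],[0,0,0],-1],[[0,0,0],[0,0,0],-1]]'
python3 - <<'E'
from rig import *
import cv2,numpy as np
a=snapshot("side")[190:320,310:440,::-1];b=snapshot("wrist")[150:350,210:410,::-1]
im=np.hstack([cv2.resize(a,(400,400),interpolation=cv2.INTER_CUBIC),cv2.resize(b,(400,400))])
cv2.imwrite("pics/a3.png",cv2.convertScaleAbs(im,alpha=1.5))
E
```

```text
clock: 6.95
tcp_pos: [0.5498, -0.0895, 0.0642]
tool_rot: [[0.862, 0.507, 0.0], [0.507, -0.862, -0.0], [-0.0, 0.0, -1.0]]
wrist_force: [2.5, -0.8, 5.6]
grip_width: 0.0006
grasp_force: 2.6
clock: 7.35
tcp_pos: [0.547, -0.091, 0.0641]
tool_rot: [[0.862, 0.507, -0.0], [0.507, -0.862, -0.0], [-0.0, -0.0, -1.0]]
wrist_force: [2.9, -0.9, 5.7]
grip_width: 0.0006
grasp_force: 2.7
```

View pics/a3.png

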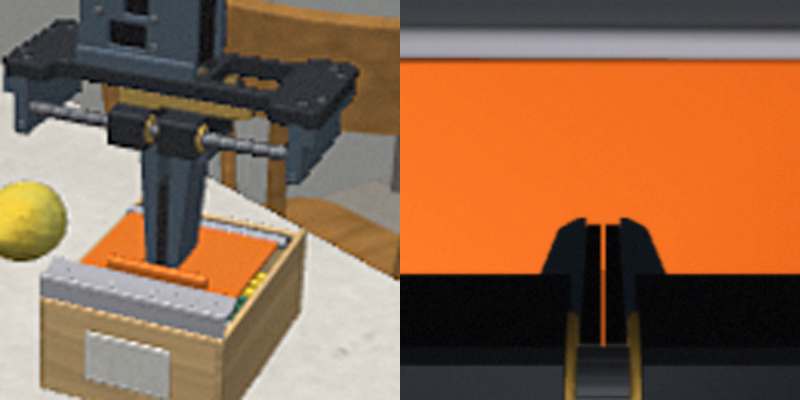

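The flap lies flat at the level of the lip's mouth and the fingertip is at the ridge. I'll keep pushing and track the back wall and hinge bar in the wrist view.

```bash
python3 -m jog '[[[-0.9,-0.5,0],[0,0,0],-1],[[-0.9,-0.5,0],[0,0,0],-1],[[-0.9,-0.5,0],[0,0,0],-1],[[0,0,0],[0,0,0],-1]]'
python3 -m jog '[[[-0.9,-0.5,0],[0,0,0],-1],[[-0.9,-0.5,0],[0,0,0],-1],[[-0.9,-0.5,0],[0,0,0],-1],[[0,0,0],[0,0,0],-1]]'
cat >m.py <<'E'
from h import *
from rig import snapshot,read_state
import cv2
im=snapshot("wrist");c=im[:,250:275].mean(1).astype(int)
g=np.abs(np.diff(c,axis=0)).sum(1)
X=np.array([.863,.505])
for r in range(2,280):
    if g[r]>25 and g[r]==g[r-2:r+3].max():
        print(r,c[r-2],c[r+3],[round(1000*((plane("wrist",262,r+.5,z)[:2]-[.5585,-.0863])@X),1) for z in(.0585,.064)])
a=cv2.imread("pics/side0.png")[275:325,315:385].astype(np.float32);b=snapshot("side")[275:325,315:385,::-1].astype(np.float32)
print("box shift px side",cv2.phaseCorrelate(a[:,:,1].copy(),b[:,:,1].copy()))
E
python3 m.py
```

```text
clock: 7.85
tcp_pos: [0.5443, -0.0925, 0.0642]
tool_rot: [[0.862, 0.507, -0.0], [0.507, -0.862, -0.0], [-0.0, 0.0, -1.0]]
wrist_force: [2.8, -0.7, 5.0]
grip_width: 0.0009
grasp_force: 2.7
clock: 8.25
tcp_pos: [0.5416, -0.094, 0.0641]
tool_rot: [[0.862, 0.507, -0.0], [0.507, -0.862, -0.0], [-0.0, -0.0, -1.0]]
wrist_force: [3.5, -1.7, 5.9]
grip_width: 0.0004
grasp_force: 2.8
73 [142 139 134] [119  93  58] [np.float64(73.7), np.float64(73.1)]
76 [91 82 69] [150 118  74] [np.float64(72.6), np.float64(72.1)]
130 [142 112  70] [148 116  73] [np.float64(52.2), np.float64(52.3)]
134 [149 117  73] [39 41 44] [np.float64(50.6), np.float64(50.7)]
164 [37 37 40] [ 95  96 101] [np.float64(38.6), np.float64(39.1)]
178 [108 107 113] [150  68  20] [np.float64(32.8), np.float64(33.5)]
box shift px side ((0.18313457464466154, -0.12486567981505203), 0.6316484665870666)
```

The back wall is still at x = 73.7 mm, so the box has not moved. The runner has gone about 16 mm, so I'll continue gently to the stop.

```bash
python3 -m jog '[[[-0.9,-0.5,0],[0,0,0],-1],[[0,0,0],[0,0,0],-1],[[0,0,0],[0,0,0],-1]]'
python3 -m jog '[[[-0.9,-0.5,0],[0,0,0],-1],[[0,0,0],[0,0,0],-1],[[0,0,0],[0,0,0],-1]]'
python3 m.py
```

```text
clock: 8.65
tcp_pos: [0.5407, -0.0945, 0.0641]
tool_rot: [[0.862, 0.507, -0.0], [0.507, -0.862, -0.0], [-0.0, 0.0, -1.0]]
wrist_force: [2.9, -1.4, 4.8]
grip_width: 0.0003
grasp_force: 2.8
clock: 8.95
tcp_pos: [0.5398, -0.095, 0.0641]
tool_rot: [[0.862, 0.507, -0.0], [0.507, -0.862, -0.0], [-0.0, -0.0, -1.0]]
wrist_force: [3.3, -0.8, 6.0]
grip_width: 0.0003
grasp_force: 2.8
68 [142 139 133] [127 100  62] [np.float64(73.5), np.float64(72.9)]
125 [142 112  70] [149 117  73] [np.float64(52.1), np.float64(52.1)]
134 [149 117  74] [41 42 45] [np.float64(48.6), np.float64(48.7)]
164 [39 39 42] [ 96  97 102] [np.float64(36.6), np.float64(37.1)]
178 [107 106 112] [154  70  20] [np.float64(30.8), np.float64(31.5)]
box shift px side ((0.24524973471390865, -0.11711131405810349), 0.621869535975986)
```

```bash
python3 -m jog '[[[-0.9,-0.5,0],[0,0,0],-1],[[0,0,0],[0,0,0],-1],[[0,0,0],[0,0,0],-1]]'
python3 -m jog '[[[-0.9,-0.5,0],[0,0,0],-1],[[0,0,0],[0,0,0],-1],[[0,0,0],[0,0,0],-1]]'
python3 m.py
```

```text
clock: 9.35
tcp_pos: [0.5389, -0.0954, 0.0641]
tool_rot: [[0.862, 0.507, -0.0], [0.507, -0.862, 0.0], [-0.0, -0.0, -1.0]]
wrist_force: [3.2, -0.7, 5.4]
grip_width: 0.0006
grasp_force: 2.8
clock: 9.65
tcp_pos: [0.538, -0.0958, 0.0642]
tool_rot: [[0.862, 0.507, -0.0], [0.507, -0.862, 0.0], [0.0, -0.0, -1.0]]
wrist_force: [3.1, 1.1, 5.6]
grip_width: 0.0008
grasp_force: 2.9
62 [143 140 134] [113  88  55] [np.float64(73.7), np.float64(73.0)]
119 [143 113  70] [149 118  74] [np.float64(52.4), np.float64(52.4)]
130 [149 118  74] [38 40 43] [np.float64(48.1), np.float64(48.2)]
161 [46 46 48] [100 100 106] [np.float64(35.8), np.float64(36.3)]
174 [110 110 116] [141  63  18] [np.float64(30.5), np.float64(31.1)]
box shift px side ((0.16258057054221808, -0.10684192795784142), 0.6440308271514045)
```

```bash
python3 -m jog '[[[-0.9,-0.5,0],[0,0,0],-1],[[0,0,0],[0,0,0],-1],[[0,0,0],[0,0,0],-1]]'
python3 -m jog '[[[-0.5,-0.3,0],[0,0,0],-1],[[0,0,0],[0,0,0],-1],[[0,0,0],[0,0,0],-1]]'
python3 m.py
```

```text
clock: 10.05
tcp_pos: [0.5374, -0.0962, 0.0642]
tool_rot: [[0.862, 0.507, 0.0], [0.507, -0.862, 0.0], [0.001, -0.0, -1.0]]
wrist_force: [5.7, 2.9, 4.0]
grip_width: 0.0003
grasp_force: 5.5
clock: 10.35
tcp_pos: [0.5371, -0.0964, 0.0642]
tool_rot: [[0.862, 0.507, 0.001], [0.507, -0.862, 0.0], [0.001, 0.0, -1.0]]
wrist_force: [7.0, 3.9, 3.6]
grip_width: 0.0009
grasp_force: 5.2
61 [142 139 134] [131 103  65] [np.float64(73.0), np.float64(72.3)]
119 [137 109  68] [149 117  74] [np.float64(51.3), np.float64(51.3)]
128 [149 117  74] [36 38 41] [np.float64(47.8), np.float64(47.9)]
159 [42 43 45] [ 99  99 105] [np.float64(35.5), np.float64(36.0)]
172 [112 111 117] [133  59  17] [np.float64(30.2), np.float64(30.8)]
box shift px side ((0.03497540814469602, 0.09934324518309623), 0.6789835431840685)
```

The force rose to 8 N, so the stop is reached. I'll unload slightly, then lift straight off.

```bash
python3 -m jog '[[[0.5,0.3,0],[0,0,0],-1],[[0,0,0.5],[0,0,0],-1],[[0,0,1],[0,0,0],-1],[[0,0,4],[0,0,0],-1],[[0,0,20],[0,0,0],-1],[[0,0,40],[0,0,0],-1],[[20,20,40],[0,0,0],-1],[[0,0,40],[0,0,0],-1],[[0,0,0],[0,0,0],-1],[[0,0,0],[0,0,0],-1]]'
python3 m.py
python3 - <<'E'
from rig import *
import cv2,numpy as np
a=snapshot("side")[215:345,270:400,::-1];b=snapshot("wrist")[100:350,170:420,::-1]
im=np.hstack([cv2.resize(a,(400,400),interpolation=cv2.INTER_CUBIC),cv2.resize(b,(400,400))])
cv2.imwrite("pics/a4.png",cv2.convertScaleAbs(im,alpha=1.5))
E
```

```text
clock: 11.45
tcp_pos: [0.5564, -0.0763, 0.2093]
tool_rot: [[0.862, 0.507, -0.001], [0.507, -0.862, 0.0], [-0.001, -0.0, -1.0]]
wrist_force: [0.6, -0.5, -1.9]
grip_width: 0.0004
grasp_force: 0.0
127 [132 129 123] [106  83  52] [np.float64(72.6), np.float64(72.7)]
158 [124  97  61] [105  83  52] [np.float64(50.2), np.float64(50.7)]
164 [104  83  52] [54 51 46] [np.float64(45.8), np.float64(46.3)]
181 [55 51 47] [104  99  98] [np.float64(33.0), np.float64(33.8)]
188 [105 100  99] [130  73  34] [np.float64(27.7), np.float64(28.6)]
box shift px side ((-0.37499133524417516, 0.2603435438148125), 0.7097096555762821)
```

View pics/a4.png

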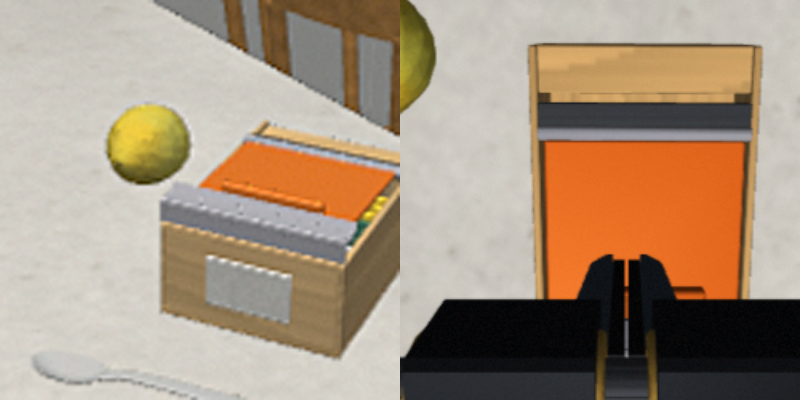

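The flap lies flat with its edge under the lip, and the ridge stands just behind it. The lemon, spoon and box are in place, and the runner has travelled about 18 mm to its stop.

```bash
python3 -c "from rig import *;print(hand_in())"
```

```text
the job is handed in; nothing more can be done
None
```

The tea box is closed: the flap is folded flat with its free edge pushed to the runner's stop under the steel lip, it stayed shut after release, the box moved less than about 1 mm, and the job is handed in.

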